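# Pack a heatsink and its fan, heaviest part lowest

## Task

Pack the spare cooler into the blue box with the heavy part lowest: first put the finned aluminium heatsink into the box, lying flat on the floor with its fins up, then lay the light black fan flat on top of the fins, centred on the heatsink. Set both parts down rather than dropping them, and leave the white fan where it is.

Things in the scene. Friction and masses are not known exactly. Their poses are not given: they have to be found in the camera images.
- box: open blue plastic box, outside 200 x 160 mm (its x, y) and 75 mm high, walls and floor 5 mm thick (inside 190 x 150 mm, 70 mm deep), with a rim lip that sticks out 6 mm all round; it stands fixed on a thin black mat, open side up. Origin at the centre of the underside, on the bench top; z up; the inner floor is 5 mm above the origin
- heatsink: bare aluminium heatsink, 90 mm long (x), 60 mm wide (y), 40 mm high (z), about 0.4 kg: a base slab 14 mm thick with seven 3 mm fins standing up on it, running along x; the outer fins are flush with the long sides, so it can be gripped across its 60 mm width. It starts flat on the bench, fins up. Origin at the centre of the underside
- black_fan: black plastic axial fan, square frame 60 x 60 mm (x, y), 25 mm thick (z), with flat outer sides, about 0.09 kg. It starts lying flat on the bench. Origin at the centre of the underside
- white_fan: white fan of the same shape and size as the black one, lying flat on the bench: not wanted, it stays where it is. Origin at the centre of the underside
Things that resemble listed ones, but are neither listed nor needed, are in the scene too. Leave any pink look-alike of the black_fan alone.

How it is judged:
On the way:
1. the heatsink lies flat on the box's floor, fins up, released (x of heatsink in the frame of box between -0.07 and 0.07 m and y of heatsink in the frame of box between -0.06 and 0.06 m and z of heatsink in the frame of box between 0 and 0.012 m and angle between heatsink's own z axis and vertical below 0.175 rad and contact force between the fingers and heatsink below 0.1 N and linear speed of heatsink below 0.03 m/s), for 0.2 s.
At the end, for the whole second after the job is handed in: The heatsink lies in the box, fins up, flat on its floor (within 10 degrees and 7 mm); the black fan lies flat (within 10 degrees) on the fins, its centre within 22 mm of the heatsink's seen from above; both released and at rest; the white fan is within 30 mm of its start (all of step 1 and z of black_fan in the frame of heatsink between 0.034 and 0.046 m and horizontal distance between black_fan and heatsink below 0.022 m and angle between black_fan's own z axis and vertical below 0.175 rad and contact force between the fingers and black_fan below 0.1 N and linear speed of black_fan below 0.03 m/s and distance of white_fan from where it was at the start of the episode below 0.03 m); the robot touches nothing.
It fails at once if the heatsink is dropped (falls free from more than about 30 mm) (linear speed of heatsink above 0.75 m/s and contact force between the fingers and heatsink below 0.05 N).
It fails at once if the black fan is dropped (falls free from more than about 30 mm) (linear speed of black_fan above 0.75 m/s and contact force between the fingers and black_fan below 0.05 N).
It fails at once if the white fan is moved by more than 30 mm (distance of white_fan from where it was at the start of the episode above 0.03 m).
It also fails if it takes over 64 s, if anything falls off the work surface, if the arm or the gripper's body presses on something with over 40 N, if the wrist force passes 120 N, or if a joint passes its speed limit or range.

## Robot

A 6-joint arm with a two-finger parallel gripper is mounted at the origin on the work surface. World frame = base frame: x ahead of the robot, y to its left, z up, the work surface at z = 0. Lengths are in m, angles in rad, forces in N, time in s.
With the tool pointing down it reaches from about 0.35 to 0.775 m from the base axis. Payload 7.3 kg.
Tool frame: the origin (TCP) lies midway between the tips of the shut fingers; the grasp point (between the pads) lies 19 mm behind it; z points along the fingers, y is the line along which they close (so a half turn about z gives the same grasp; the last joint's range is limited). The gripper opens to 92 mm and grips with 3 to 60 N. Pads are 19 mm wide; open, the fingers measure 130 mm over their backs; the gripper's body (75 mm by 190 mm) begins 47 mm behind the grasp point.
Start: joints at [1.008, 0.342, 1.524, -0, 1.275, -0.146], TCP at [0.213, 0.48, 0.227] pointing down, gripper open.
Joint ranges: [-2.53, 2.53], [-0.77, 2.02], [0.04, 2.7], [-1, 4.14], [0.28, 2.66], [-3.11, 3.11]. Speed limits (rad/s): [2.57, 2.57, 3.14, 3.14, 3.14, 3.14].

## Interface

Orientations are given as a 3x3 rotation matrix whose columns are the frame's x, y, z axes.
In Python, from plant import arm, vision, job, finder gives the robot as it stands.
- The arm moves only by the shell command python3 -m crank 'ROWS'. ROWS is JSON, a list of rows, each a list of 7 numbers: the finger opening in mm, from 0 to 91.8, then the shift along the tool's x, y, z in mm, then the turn, a rotation vector about the tool's x, y, z in rad. In form: [[grip, tx, ty, tz, ax, ay, az], ...]. A call has 1 to 12 rows; each row shifts and turns the commanded pose from where the row before left it, along the tool's axes as they then stand; what a row does not reach is not made up. A row lasts 1/12 s, in which the tool goes at most 41.7 mm and 7.16 degrees, less where a joint would pass 70% of its speed; a pose out of reach is approached as far as the arm can. A call is refused whole if a number of a shift passes 41.7 or a number of a turn 0.125, either way. A call with a gripper value outside its range is refused whole. The fingers move at their own pace and stop on an object; the grip force is fixed at half the most. Time passes only in rows, so rows that do not move let the fingers close. It gives the time, the measured TCP pose, the force, the opening and the grip force at its end, in the units of the state.
- arm.observe(): the state, without advancing time (a new reading comes with each control period).
- vision.capture(name): name is "side" or "top" or "wrist"; returns a dict with "img" (420x560x3 uint8, blue, green, red), "camera_matrix" (3x3 intrinsics, pixels), "R" (3x3) and "t" (3): a world point X has camera coordinates R X + t; the wrist camera has in their place "hand_eye" (4x4, takes a point from camera to tool coordinates, whose origin is the TCP and whose axes are the flange's). Camera axes: x right, y down, z forward; pixel columns grow to the right and rows downward; lengths in m; the calibration is good to about 2 mm. A picture is of the moment at which its call begins: read the wrist's pose just before it. There is no depth.
- job.job_done(): hands the job in; it is judged then, once.
Trained networks look in a picture, given as the dict that the camera call returned (one of the last four; its "shot" number tells which), for a name from the list of things; names that differ only in an ending like _2 or _b are one class to them, and where a whole thing is asked for, a point or a joint stands for the part that bears it (a point fixed in the world has none). Each returns a list of dicts, best first, with "p" (0 to 1); they miss things now and then, are a little off and sometimes report something else, mostly with a low value. They report only what shows in the picture. A call takes as long as a camera call. They do not tell look-alikes from the thing itself.
- finder.boxes_of(picture, thing): "position" ([column, row] as shares, 0 to 1, of the picture: columns of its width, rows of its height, amid what is visible of it).
- finder.masks_of(picture, thing): "mask" (420x560 bool, what is visible of it) and "position" ([column, row] as shares, 0 to 1, of the picture: columns of its width, rows of its height, amid what is visible of it).
The state is a dict: "t": time; "q": joint angles; "dq": joint speeds; "joint_torque": joint torques, N m; "tool_pos": TCP position; "tcp_rot": TCP orientation; "contact_force": force on the tool from outside, world axes, zero at the start; "wrist_torque": the same for the moment, N m; "finger_gap": finger opening in m; "grasp_force": force on a finger pad.
Only numpy, scipy, OpenCV 4.12 (cv2) and the standard library are available. Lean on these libraries where they do the work, as an engineer would, in place of code of your own. Each camera call takes 0.05 s, during which the arm holds its last target. There are 200 camera calls.

## Working session

There is one attempt and no reset: what is moved stays moved. The work goes in short steps, Python scripts to look and compute and a shell command to move; the robot and the scene stay as the last step left them, time stands still between calls to the robot, and variables do not carry over. Pictures are saved under pics/ and viewed, at most 10 in all, crops included, and the job is handed in when it is done.

```bash
mkdir -p pics; ls; cat > h.py <<'E'
import numpy as np, cv2
from plant import arm, vision, job, finder
def ray(P,uv,T=None):
    K=P["camera_matrix"]; d=np.linalg.inv(K)@np.array([uv[0],uv[1],1.])
    if "R" in P:
        R=np.array(P["R"]);t=np.array(P["t"]); return -R.T@t, R.T@d
    H=np.array(P["hand_eye"]); p,Rt=T
    return Rt@H[:3,3]+p, Rt@H[:3,:3]@d
def onz(P,uv,z,T=None):
    o,d=ray(P,uv,T); return o+d*(z-o[2])/d[2]
def pose():
    s=arm.observe(); return np.array(s["tool_pos"]),np.array(s["tcp_rot"])
E
python3 - <<'E'
from h import *
ims=[]
for n,zs in (("top",None),("side",None)):
    P=vision.capture(n); cv2.imwrite(f"pics/{n}0.png",P["img"])
    for th,z in (("box",.075),("heatsink",.04),("black_fan",.025),("white_fan",.025)):
        for r in finder.masks_of(P,th):
            m=r["mask"].astype(np.uint8); uv=np.array(r["position"])*[560,420]
            c=max(cv2.findContours(m,0,2)[0],key=cv2.contourArea)
            q=cv2.boxPoints(cv2.minAreaRect(c))
            print(n,th,round(r["p"],2),uv.round(),onz(P,uv,z).round(3), [onz(P,a,z)[:2].round(3).tolist() for a in q], cv2.mean(P["img"],m)[:3])
s=arm.observe(); print(s["tool_pos"],s["tcp_rot"],s["t"])
E
```

```text
pics
top box 0.67 [151. 182.] [0.56  0.212 0.075] [[0.662, 0.327], [0.686, 0.131], [0.449, 0.1], [0.428, 0.289]] (90.72309197651663, 55.567732115677316, 33.73592085235921)
top heatsink 0.56 [341. 158.] [ 0.632 -0.211  0.04 ] [[0.67, -0.177], [0.682, -0.243], [0.586, -0.256], [0.574, -0.191]] (91.14945652173913, 93.48822463768116, 94.02717391304348)
top black_fan 0.95 [382. 244.] [ 0.435 -0.304  0.025] [[0.451, -0.263], [0.479, -0.32], [0.422, -0.346], [0.395, -0.29]] (42.71385083713851, 43.20243531202435, 43.97869101978691)
top black_fan 0.86 [405. 293.] [ 0.324 -0.353  0.025] [[0.334, -0.308], [0.374, -0.363], [0.319, -0.404], [0.279, -0.349]] (94.52933985330073, 84.98044009779952, 119.39853300733496)
top black_fan 0.79 [330. 258.] [ 0.402 -0.186  0.025] [[0.383, -0.141], [0.44, -0.168], [0.413, -0.227], [0.356, -0.2]] (101.91568047337277, 91.6775147928994, 126.73224852071006)
top white_fan 0.93 [278. 229.] [ 0.467 -0.068  0.025] [[0.487, -0.03], [0.505, -0.091], [0.445, -0.106], [0.428, -0.046]] (120.13036565977744, 126.74403815580287, 125.82352941176471)
side box 0.95 [220. 165.] 
[... 727 characters left out ...]
 -0.195  0.025] [[0.379, -0.141], [0.447, -0.173], [0.395, -0.241], [0.335, -0.21]] (94.3545586107091, 81.89001447178002, 132.99276410998553)
side black_fan 0.55 [361. 318.] [ 0.431 -0.309  0.025] [[0.376, -0.3], [0.448, -0.262], [0.479, -0.324], [0.405, -0.355]] (26.703400503778337, 26.81045340050378, 28.187027707808564)
side white_fan 0.88 [270. 238.] [ 0.456 -0.072  0.025] [[0.412, -0.057], [0.49, -0.009], [0.502, -0.096], [0.427, -0.134]] (106.82810920121335, 114.57027300303338, 120.61375126390294)
[0.21251157 0.48005525 0.22670324] [[-9.14377261e-01  4.04863216e-01 -2.99962567e-05]
 [ 4.04863216e-01  9.14377262e-01  5.50783240e-06]
 [ 2.96578138e-05 -7.10814427e-06 -1.00000000e+00]] 0.5
```

View pics/top0.png

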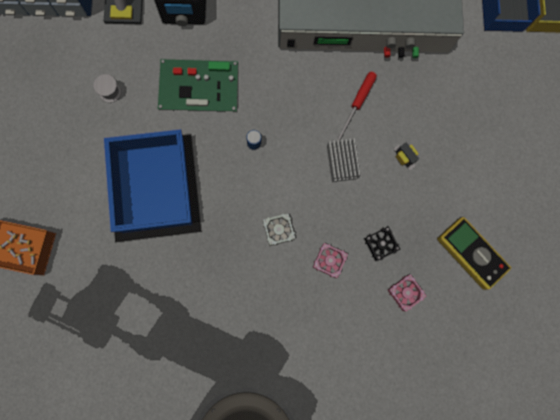

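View pics/side0.png

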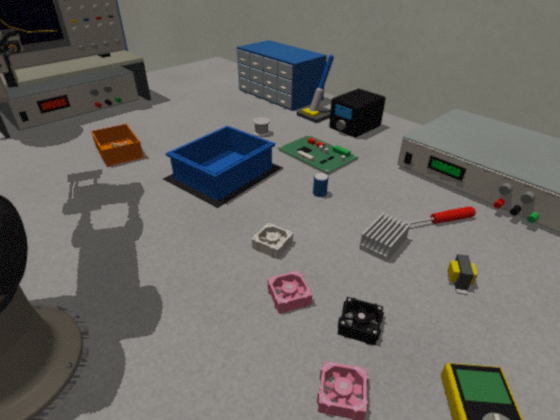

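The top picture shows the box rim corners near (105,137), (183,130), (191,226) and (112,231). The heatsink is at (343,160) with its fins nearly along x, and the screwdriver tip lies just above it. The black fan is at (382,243) between the two pink ones, and the white fan is at (279,229). The side picture confirms that everything lies flat, fins up.

Next: move over the heatsink.

```bash
python3 -m crank '[[91.8,-33,-23.4,0,0,0,0],[91.8,-33,-23.4,0,0,0,0],[91.8,-33,-23.4,0,0,0,0],[91.8,-33,-23.4,0,0,0,0],[91.8,-33,-23.4,0,0,0,0],[91.8,-33,-23.4,0,0,0,0],[91.8,-33,-23.4,0,0,0,0],[91.8,-33,-23.4,0,0,0,0],[91.8,-33,-23.4,0,0,0,0],[91.8,-33,-23.4,0,0,0,0],[91.8,-33,-23.4,0,0,0,0],[91.8,-33,-23.4,0,0,0,0]]'
python3 -m crank '[[91.8,-33,-23.4,0,0,0,0],[91.8,-33,-23.4,0,0,0,0],[91.8,-33,-23.4,0,0,0,0],[91.8,-33,-23.4,0,0,0,0],[91.8,-33,-23.4,0,0,0,0],[91.8,-33,-23.4,0,0,0,0],[91.8,-33,-23.4,0,0,0,0],[91.8,-33,-23.4,0,0,0,0],[91.8,0,0,0,0,0,-0.113],[91.8,0,0,0,0,0,-0.113],[91.8,0,0,0,0,0,-0.113],[91.8,0,0,0,0,0,-0.113]]'
python3 -m crank '[[91.8,0,0,0,0,0,-0.11],[91.8,0,0,0,0,0,0],[91.8,0,0,0,0,0,0]]'
cat >> h.py <<'E'
def look(fn,things):
    T=pose(); P=vision.capture("wrist"); im=P["img"].copy()
    for th,z in things:
        for r in finder.masks_of(P,th):
            m=r["mask"].astype(np.uint8); c=max(cv2.findContours(m,0,2)[0],key=cv2.contourArea)
            w=np.array([onz(P,a[0],z,T)[:2] for a in c],np.float32)*1000
            (cc,sz,an)=cv2.minAreaRect(w); q=cv2.boxPoints(cv2.minAreaRect(c)); cv2.polylines(im,[q.astype(int)],1,(0,255,255),1)
            print(th,round(r["p"],2),"c",np.round(cc,1),"size",np.round(sz,1),"ang",round(an,1),"px",q.round().tolist())
    cv2.imwrite(fn,im); return T,P
def delta(xyz,axis_deg):
    "shift in tool mm to TCP xyz(mm), and tool-z turn so tool y lies along axis_deg (mod 180)"
    p,R=pose(); d=R.T@(np.array(xyz)-p*1000); a=np.degrees(np.arctan2(R[1,1],R[0,1]))
    e=(axis_deg-a+90)%180-90
    tilt=R.T@np.array([0,0,-1])
    print("tcp",(p*1000).round(1),"yaw_y",a.round(1),"shift",d.round(1),"az",round(-np.radians(e),3),"downdir in tool",tilt.round(4))
E
python3 - <<'E'
from h import *
look("pics/w1.png",[("heatsink",.04)])
delta([628,-217,227],98.3)
P=vision.capture("top")
w=np.array([onz(P,a,.075)[:2] for a in [(105,137),(183,130),(191,226),(112,231)]],np.float32)*1000
print(cv2.minAreaRect(w))
E
```

```text
t: 1.5
tool_pos: [0.4617, 0.061, 0.227]
tcp_rot: [[-0.914, 0.405, 0.001], [0.405, 0.914, 0.0], [-0.001, 0.0, -1.0]]
contact_force: [0.7, 0.1, 0.1]
finger_gap: 0.0921
grasp_force: 0.0
t: 2.5
tool_pos: [0.6265, -0.2155, 0.2261]
tcp_rot: [[-0.999, -0.04, -0.001], [-0.04, 0.999, 0.0], [0.001, 0.001, -1.0]]
contact_force: [-0.3, -0.1, 0.7]
finger_gap: 0.0915
grasp_force: 0.0
t: 2.75
tool_pos: [0.6265, -0.215, 0.2266]
tcp_rot: [[-0.99, -0.141, -0.0], [-0.141, 0.99, 0.0], [0.0, 0.0, -1.0]]
contact_force: [-0.1, 0.1, 0.8]
finger_gap: 0.0917
grasp_force: 0.0
heatsink 0.8 c [ 629.5 -219. ] size [94.  60.9] ang 8.0 px [[239.0, 141.0], [306.0, 141.0], [306.0, 239.0], [239.0, 239.0]]
tcp [ 626.6 -215.   226.7] yaw_y 98.2 shift [-1.1 -2.2 -0.3] az -0.003 downdir in tool [-0.e+00 -1.e-04  1.e+00]
((562.4661865234375, 221.17239379882812), (218.67709350585938, 172.3419647216797), 6.669370174407959)
```

View pics/w1.png

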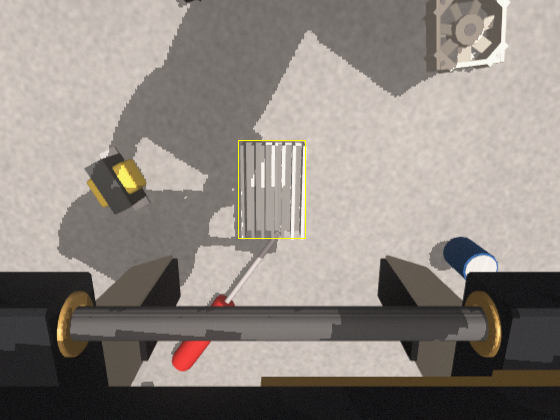

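The wrist picture shows the heatsink outlined at (239–306, 141–239), upright between the fingers. The screwdriver tip touches its far end only, so both long sides are free. Descend and grip.

```bash
python3 -m crank '[[91.8,-1.8,-4.3,38,0,0,0],[91.8,0,0,38,0,0,0],[91.8,0,0,38,0,0,0],[91.8,0,0,38,0,0,0],[91.8,0,0,30,0,0,0],[91.8,0,0,18,0,0,0],[91.8,0,0,10,0,0,0],[91.8,0,0,5.5,0,0,0],[91.8,0,0,0,0,0,0],[91.8,0,0,0,0,0,0]]'
python3 -m crank '[[55,0,0,0,0,0,0],[55,0,0,0,0,0,0],[55,0,0,0,0,0,0],[55,0,0,0,0,0,0],[55,0,0,0,0,0,0],[55,0,0,0,0,0,0],[55,0,0,0,0,0,0],[55,0,0,0,0,0,0],[55,0,0,0,0,0,0]]'
```

```text
t: 3.73
tool_pos: [0.6298, -0.2194, 0.0125]
tcp_rot: [[-0.99, -0.144, 0.002], [-0.144, 0.99, -0.001], [-0.002, -0.001, -1.0]]
contact_force: [0.7, -0.2, 0.0]
finger_gap: 0.0919
grasp_force: 0.0
t: 4.48
tool_pos: [0.6292, -0.2193, 0.0116]
tcp_rot: [[-0.989, -0.145, 0.001], [-0.145, 0.989, -0.0], [-0.001, -0.001, -1.0]]
contact_force: [-0.4, -2.1, 2.8]
finger_gap: 0.0599
grasp_force: 29.9
```

```bash
python3 -m crank '[[50,0,0,-8,0,0,0],[50,0,0,-16,0,0,0],[50,0,0,-22,0,0,0],[50,0,0,-26,0,0,0],[50,0,0,-26,0,0,0],[50,0,0,-26,0,0,0],[50,0,0,-20,0,0,0],[50,0,0,-12,0,0,0],[50,0,0,0,0,0,0]]'
python3 -m crank '[[50,0,10,0,0,0,0],[50,0,20,0,0,0,0],[50,0,30,0,0,0,0],[50,0,35,0,0,0,0],[50,0,35,0,0,0,0],[50,0,35,0,0,0,0],[50,0,35,0,0,0,0],[50,0,35,0,0,0,0],[50,0,35,0,0,0,0],[50,0,35,0,0,0,0],[50,0,35,0,0,0,0],[50,0,35,0,0,0,0]]'
python3 -m crank '[[50,0,35,0,0,0,0],[50,0,20,0,0,0,0.01],[50,0,10,0,0,0,0.01],[50,2.5,5,0,0,0,0.01],[50,0,0,0,0,0,0],[50,0,0,0,0,0,0]]'
python3 - <<'E'
from h import *
look("pics/w2.png",[("box",.075),("heatsink",.2)])
P=vision.capture("top"); cv2.imwrite("pics/top1.png",P["img"])
delta([562,221,160],96.7)
E
```

```text
t: 5.23
tool_pos: [0.63, -0.2193, 0.1704]
tcp_rot: [[-0.989, -0.145, 0.004], [-0.145, 0.989, -0.002], [-0.004, -0.002, -1.0]]
contact_force: [0.6, 0.1, -3.3]
finger_gap: 0.0595
grasp_force: 29.9
t: 6.23
tool_pos: [0.5724, 0.1542, 0.1652]
tcp_rot: [[-0.989, -0.145, -0.004], [-0.145, 0.989, -0.0], [0.004, 0.001, -1.0]]
contact_force: [1.1, -0.3, -4.4]
finger_gap: 0.0598
grasp_force: 29.9
t: 6.73
tool_pos: [0.5614, 0.2206, 0.1662]
tcp_rot: [[-0.993, -0.115, -0.002], [-0.115, 0.993, -0.001], [0.002, -0.001, -1.0]]
contact_force: [0.6, -0.2, -3.2]
finger_gap: 0.0595
grasp_force: 29.9
box 0.77 c [530.8 220. ] size [153.4 172.1] ang 7.8 px [[133.0, 268.0], [143.0, 40.0], [419.0, 52.0], [409.0, 279.0]]
heatsink 0.85 c [532.6 218.6] size [46.8 57.7] ang 6.0 px [[196.0, 183.0], [363.0, 183.0], [363.0, 307.0], [196.0, 307.0]]
tcp [562.5 220.  167.1] yaw_y 96.5 shift [0.4 1.1 7.1] az -0.003 downdir in tool [-2.e-04  1.e-04  1.e+00]
```

View pics/w2.png

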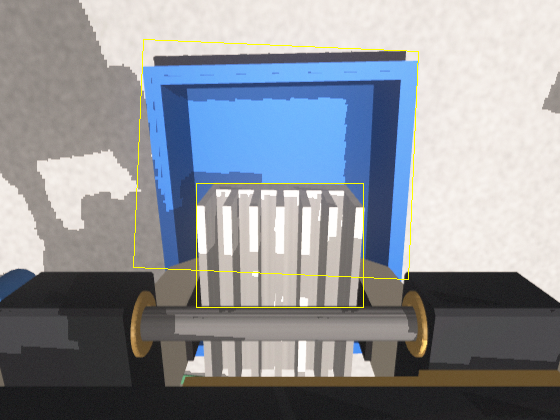

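The wrist picture shows the near rim edge from (145,68) to (417,62), with the heatsink inside the box outline, level and straight. I'll compute the box centre from that edge.

```bash
python3 - <<'E'
from h import *
T=pose();P=vision.capture("wrist")
a,b=[onz(P,p,.075,T)[:2]*1000 for p in ((145,68),(417,62))]
d=(b-a)/np.linalg.norm(b-a); n=np.array([d[1],-d[0]]); n*=np.sign(n[0])
c=(a+b)/2+n*106; print(a,b,np.linalg.norm(b-a),np.degrees(np.arctan2(d[1],d[0])),"centre",c)
delta([*c,25],np.degrees(np.arctan2(d[1],d[0])))
E
```

```text
[473.72323762 127.45723659] [451.04647096 294.33640759] 168.4128660746433 97.73837273561863 centre [567.41953803 225.16970588]
tcp [562.5 220.1 167.2] yaw_y 96.5 shift [ -5.5   4.5 142.2] az -0.021 downdir in tool [-1.e-04  0.e+00  1.e+00]
```

```bash
python3 -m crank '[[50,-4.2,3.5,0,0,0,-0.015],[50,0,0,15,0,0,0],[50,0,0,25,0,0,0],[50,0,0,25,0,0,0],[50,0,0,25,0,0,0],[50,0,0,20,0,0,0],[50,0,0,15,0,0,0],[50,0,0,10,0,0,0],[50,0,0,8,0,0,0],[50,0,0,4,0,0,0],[50,0,0,0,0,0,0],[50,0,0,0,0,0,0]]'
python3 -m crank '[[50,0,0,1,0,0,0],[50,0,0,0.5,0,0,0],[50,0,0,0,0,0,0]]'
```

```text
t: 7.98
tool_pos: [0.5666, 0.2251, 0.0209]
tcp_rot: [[-0.992, -0.13, 0.001], [-0.13, 0.992, 0.0], [-0.001, 0.0, -1.0]]
contact_force: [0.1, -0.5, -2.3]
finger_gap: 0.0601
grasp_force: 29.9
t: 8.23
tool_pos: [0.5664, 0.2251, 0.0193]
tcp_rot: [[-0.992, -0.13, 0.001], [-0.13, 0.992, 0.0], [-0.001, 0.0, -1.0]]
contact_force: [-0.9, 0.6, -2.9]
finger_gap: 0.0597
grasp_force: 29.9
```

```bash
python3 -m crank '[[50,0,0,1,0,0,0],[50,0,0,1,0,0,0],[50,0,0,0,0,0,0],[50,0,0,0,0,0,0]]';python3 -m crank '[[50,0,0,0.5,0,0,0],[50,0,0,0,0,0,0],[50,0,0,0,0,0,0]]'
```

```text
t: 8.57
tool_pos: [0.5661, 0.225, 0.0167]
tcp_rot: [[-0.992, -0.13, -0.0], [-0.13, 0.992, 0.0], [0.0, 0.0, -1.0]]
contact_force: [0.9, 0.5, -2.9]
finger_gap: 0.0598
grasp_force: 29.9
t: 8.82
tool_pos: [0.5661, 0.225, 0.0166]
tcp_rot: [[-0.992, -0.13, 0.0], [-0.13, 0.992, 0.0], [-0.0, 0.0, -1.0]]
contact_force: [-2.5, 0.6, 1.7]
finger_gap: 0.0599
grasp_force: 29.9
```

It touches down at the expected height. Release and rise.

```bash
python3 -m crank '[[78,0,0,0,0,0,0],[78,0,0,0,0,0,0],[78,0,0,0,0,0,0],[78,0,0,0,0,0,0],[78,0,0,0,0,0,0],[78,0,0,0,0,0,0]]'
python3 -m crank '[[78,0,0,-10,0,0,0],[78,0,0,-25,0,0,0],[78,0,0,-35,0,0,0],[78,0,0,-35,0,0,0],[78,0,0,-35,0,0,0],[78,0,0,-35,0,0,0],[78,0,0,-25,0,0,0],[78,0,0,-10,0,0,0],[78,0,0,0,0,0,0],[78,0,0,0,0,0,0]]'
python3 - <<'E'
from h import *
look("pics/w3.png",[("heatsink",.045)])
delta([435,-304,226],26)
delta([435,-304,226],116)
print(arm.observe()["q"])
E
```

```text
t: 9.32
tool_pos: [0.5661, 0.225, 0.0162]
tcp_rot: [[-0.992, -0.13, 0.0], [-0.13, 0.992, 0.0], [-0.0, 0.0, -1.0]]
contact_force: [-0.0, 0.4, -0.0]
finger_gap: 0.0783
grasp_force: 0.0
t: 10.15
tool_pos: [0.5657, 0.2249, 0.2257]
tcp_rot: [[-0.992, -0.13, -0.0], [-0.13, 0.992, -0.0], [0.0, 0.0, -1.0]]
contact_force: [-0.2, 0.3, -0.9]
finger_gap: 0.0781
grasp_force: 0.0
heatsink 0.85 c [566.  225.8] size [93.3 59.8] ang 7.4 px [[246.0, 140.0], [312.0, 140.0], [312.0, 239.0], [246.0, 239.0]]
tcp [565.1 224.7 224. ] yaw_y 97.5 shift [ 197.6 -507.3   -1. ] az 1.247 downdir in tool [-3.9e-03  4.0e-04  1.0e+00]
tcp [565.1 224.7 224. ] yaw_y 97.5 shift [ 197.6 -507.3   -1. ] az -0.324 downdir in tool [-3.9e-03  4.0e-04  1.0e+00]
[ 2.52450087e-01  5.00794779e-01  1.28067407e+00  7.11405864e-05
  1.36400716e+00 -1.44855311e+00]
```

View pics/w3.png

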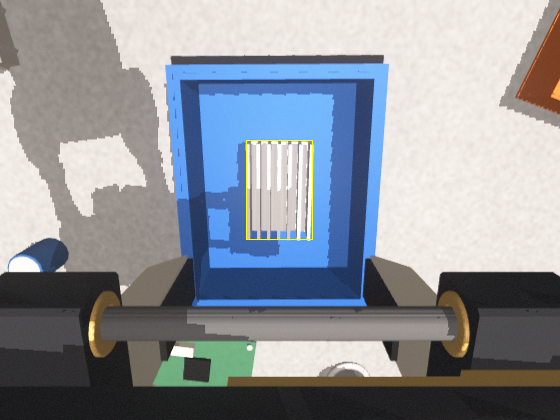

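The heatsink sits flat in the middle of the box, fins up, outlined at (246–312, 140–239) and centred at (566,225.5) mm. Now the black fan.

```bash
python3 -m crank '[[85,14.1,-36.2,0,0,0,0],[85,14.1,-36.2,0,0,0,0],[85,14.1,-36.2,0,0,0,0],[85,14.1,-36.2,0,0,0,0],[85,14.1,-36.2,0,0,0,0],[85,14.1,-36.2,0,0,0,0],[85,14.1,-36.2,0,0,0,0],[85,14.1,-36.2,0,0,0,0],[85,14.1,-36.2,0,0,0,0],[85,14.1,-36.2,0,0,0,0],[85,14.1,-36.2,0,0,0,0],[85,14.1,-36.2,0,0,0,0]]'
python3 -m crank '[[85,14.1,-36.2,0,0,0,0],[85,14.1,-36.2,0,0,0,0],[85,0,0,0,0,0,-0.108],[85,0,0,0,0,0,-0.108],[85,0,0,0,0,0,-0.108],[85,0,0,0,0,0,0],[85,0,0,0,0,0,0]]'
python3 - <<'E'
from h import *
look("pics/w4.png",[("black_fan",.025)])
delta([435,-304,226],116)
E
```

```text
t: 11.25
tool_pos: [0.4532, -0.229, 0.2244]
tcp_rot: [[-0.992, -0.13, -0.003], [-0.13, 0.992, 0.002], [0.003, 0.003, -1.0]]
contact_force: [1.4, 0.4, -0.6]
finger_gap: 0.0848
grasp_force: 0.0
t: 11.83
tool_pos: [0.4356, -0.3028, 0.2247]
tcp_rot: [[-0.9, -0.436, -0.002], [-0.436, 0.9, 0.002], [0.001, 0.003, -1.0]]
contact_force: [0.1, 0.1, 0.5]
finger_gap: 0.0852
grasp_force: 0.0
black_fan 0.93 c [ 433.8 -307.7] size [65.1 62.6] ang 27.0 px [[240.0, 149.0], [305.0, 148.0], [306.0, 214.0], [241.0, 215.0]]
black_fan 0.73 c [ 324.5 -360.2] size [64.2 64. ] ang 34.8 px [[229.0, 12.0], [303.0, -1.0], [317.0, 77.0], [243.0, 90.0]]
black_fan 0.67 c [ 394.1 -189.8] size [69.7 63.9] ang 64.7 px [[352.0, 191.0], [406.0, 150.0], [447.0, 204.0], [393.0, 245.0]]
tcp [ 436.  -302.8  225.3] yaw_y 115.9 shift [ 1.4 -0.7 -0.7] az -0.002 downdir in tool [-5.0e-04 -1.6e-03  1.0e+00]
```

View pics/w4.png

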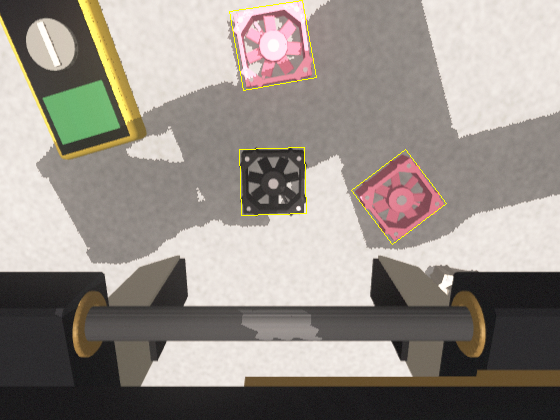

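The black fan is at (240–306, 148–215), square to the fingers, and the pink fans stay clear at (272,45) and (399,198). Descend and grip.

```bash
python3 -m crank '[[78,3,-2.7,0,0,0,-0.018],[78,0,0,38,0,0,0],[78,0,0,38,0,0,0],[78,0,0,38,0,0,0],[78,0,0,38,0,0,0],[78,0,0,30,0,0,0],[78,0,0,18,0,0,0],[78,0,0,12,0,0,0],[78,0,0,6,0,0,0],[78,0,0,3,0,0,0],[78,0,0,0,0,0,0],[78,0,0,0,0,0,0]]'
python3 -m crank '[[55,0,0,0,0,0,0],[55,0,0,0,0,0,0],[55,0,0,0,0,0,0],[55,0,0,0,0,0,0],[55,0,0,0,0,0,0],[55,0,0,0,0,0,0],[55,0,0,0,0,0,0],[55,0,0,0,0,0,0]]'
```

```text
t: 12.93
tool_pos: [0.4351, -0.3072, 0.0059]
tcp_rot: [[-0.891, -0.455, 0.001], [-0.455, 0.891, -0.001], [-0.001, -0.001, -1.0]]
contact_force: [0.2, 0.8, -0.3]
finger_gap: 0.078
grasp_force: 0.0
t: 13.6
tool_pos: [0.435, -0.3072, 0.0058]
tcp_rot: [[-0.891, -0.455, 0.001], [-0.455, 0.891, -0.001], [-0.0, -0.001, -1.0]]
contact_force: [-1.4, 0.6, 6.3]
finger_gap: 0.0597
grasp_force: 30.0
```

```bash
python3 -m crank '[[50,0,0,-8,0,0,0],[50,0,0,-16,0,0,0],[50,0,0,-26,0,0,0],[50,0,0,-30,0,0,0],[50,0,0,-30,0,0,0],[50,0,0,-30,0,0,0],[50,0,0,-20,0,0,0],[50,0,0,-10,0,0,0],[50,0,0,0,0,0,0.11],[50,0,0,0,0,0,0.11],[50,0,0,0,0,0,0.11],[50,0,0,0,0,0,0.01]]'
python3 - <<'E'
from h import *
delta([566,225.5,176],97.5)
E
```

```text
t: 14.6
tool_pos: [0.4341, -0.3065, 0.1745]
tcp_rot: [[-0.992, -0.128, -0.001], [-0.128, 0.992, 0.001], [0.001, 0.002, -1.0]]
contact_force: [-0.2, -0.1, -0.6]
finger_gap: 0.0596
grasp_force: 30.0
tcp [ 434.1 -306.5  174.5] yaw_y 97.3 shift [-198.7  510.8   -1. ] az -0.003 downdir in tool [-0.0011 -0.0015  1.    ]
```

```bash
python3 -m crank '[[50,-6.6,17,0,0,0,0],[50,-13.2,34,0,0,0,0],[50,-13.2,34,0,0,0,0],[50,-13.2,34,0,0,0,0],[50,-13.2,34,0,0,0,0],[50,-13.2,34,0,0,0,0],[50,-13.2,34,0,0,0,0],[50,-13.2,34,0,0,0,0],[50,-13.2,34,0,0,0,0],[50,-13.2,34,0,0,0,0],[50,-13.2,34,0,0,0,0],[50,-13.2,34,0,0,0,0]]'
python3 -m crank '[[50,-13.2,34,0,0,0,0],[50,-13.2,34,0,0,0,0],[50,-13.2,34,0,0,0,0],[50,-6.6,17,0,0,0,0],[50,0,0,0,0,0,0],[50,0,0,0,0,0,0]]'
python3 - <<'E'
from h import *
delta([566,225.5,52],97.5)
look("pics/w5.png",[("heatsink",.045)])
E
```

```text
t: 15.6
tool_pos: [0.5332, 0.1025, 0.1746]
tcp_rot: [[-0.991, -0.135, -0.001], [-0.135, 0.991, -0.0], [0.001, 0.0, -1.0]]
contact_force: [1.4, -0.1, -0.3]
finger_gap: 0.06
grasp_force: 30.0
t: 16.1
tool_pos: [0.563, 0.2254, 0.1741]
tcp_rot: [[-0.991, -0.136, -0.002], [-0.136, 0.991, -0.001], [0.002, -0.001, -1.0]]
contact_force: [-0.1, -0.5, -1.5]
finger_gap: 0.0597
grasp_force: 30.0
tcp [563.  225.4 174.1] yaw_y 97.8 shift [ -3.2  -0.3 122.1] az 0.006 downdir in tool [-2.e-03  5.e-04  1.e+00]
heatsink 0.92 c [544.  223.5] size [51.2 60. ] ang 7.5 px [[239.0, 149.0], [317.0, 149.0], [317.0, 214.0], [239.0, 214.0]]
```

View pics/w5.png

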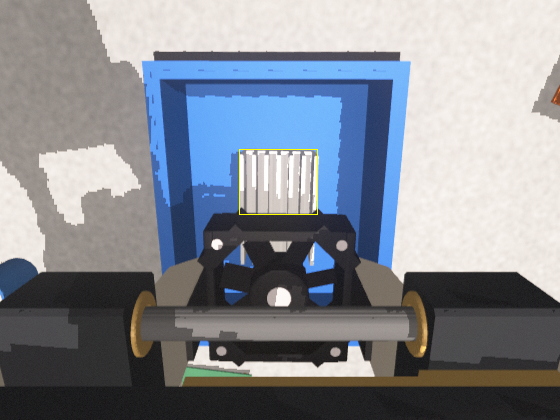

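The fan is held level at (280,290), and the heatsink shows below it at (239–317, 149–214), well lined up. Lower it.

```bash
python3 -m crank '[[50,-3,0,10,0,0,0],[50,0,0,22,0,0,0],[50,0,0,25,0,0,0],[50,0,0,22,0,0,0],[50,0,0,17,0,0,0],[50,0,0,11,0,0,0],[50,0,0,6,0,0,0],[50,0,0,4,0,0,0],[50,0,0,2,0,0,0],[50,0,0,0,0,0,0],[50,0,0,0,0,0,0]]'
python3 -m crank '[[50,0,0,1,0,0,0],[50,0,0,1,0,0,0],[50,0,0,0,0,0,0],[50,0,0,0,0,0,0]]'
```

```text
t: 17.12
tool_pos: [0.5672, 0.2252, 0.0571]
tcp_rot: [[-0.991, -0.132, 0.002], [-0.132, 0.991, 0.0], [-0.002, 0.0, -1.0]]
contact_force: [0.1, -0.5, -1.0]
finger_gap: 0.0598
grasp_force: 30.0
t: 17.45
tool_pos: [0.5667, 0.2252, 0.0544]
tcp_rot: [[-0.991, -0.132, 0.0], [-0.132, 0.991, 0.0], [-0.0, 0.0, -1.0]]
contact_force: [-0.3, -0.0, -0.6]
finger_gap: 0.0595
grasp_force: 30.0
```

```bash
python3 -m crank '[[50,0,0,1,0,0,0],[50,0,0,1,0,0,0],[50,0,0,0,0,0,0],[50,0,0,0,0,0,0]]'
python3 -m crank '[[50,0,0,1,0,0,0],[50,0,0,0.5,0,0,0],[50,0,0,0,0,0,0],[50,0,0,0,0,0,0]]'
```

```text
t: 17.78
tool_pos: [0.5666, 0.2251, 0.0521]
tcp_rot: [[-0.991, -0.132, -0.0], [-0.132, 0.991, 0.0], [0.0, 0.0, -1.0]]
contact_force: [-0.1, 0.5, -0.6]
finger_gap: 0.0597
grasp_force: 30.0
t: 18.12
tool_pos: [0.5667, 0.2251, 0.0509]
tcp_rot: [[-0.991, -0.132, 0.0], [-0.132, 0.991, 0.0], [-0.0, 0.0, -1.0]]
contact_force: [-1.3, 0.1, 0.7]
finger_gap: 0.0595
grasp_force: 30.0
```

Contact is at the expected 51 mm. Release, rise and check.

```bash
python3 -m crank '[[76,0,0,0,0,0,0],[76,0,0,0,0,0,0],[76,0,0,0,0,0,0],[76,0,0,0,0,0,0],[76,0,0,0,0,0,0]]'
python3 -m crank '[[76,0,0,-10,0,0,0],[76,0,0,-25,0,0,0],[76,0,0,-35,0,0,0],[76,0,0,-35,0,0,0],[76,0,0,-35,0,0,0],[76,0,0,-25,0,0,0],[76,0,0,-10,0,0,0],[76,0,0,0,0,0,0],[76,0,0,0,0,0,0]]'
python3 - <<'E'
from h import *
look("pics/w6.png",[("heatsink",.045),("black_fan",.07)])
P=vision.capture("top")
for r in finder.boxes_of(P,"white_fan"): print(r["p"],onz(P,np.array(r["position"])*[560,420],.025))
E
```

```text
t: 18.53
tool_pos: [0.5666, 0.2251, 0.0507]
tcp_rot: [[-0.991, -0.132, 0.0], [-0.132, 0.991, 0.0], [-0.0, 0.0, -1.0]]
contact_force: [0.6, -0.1, 0.1]
finger_gap: 0.0759
grasp_force: 0.0
t: 19.28
tool_pos: [0.5663, 0.225, 0.2252]
tcp_rot: [[-0.991, -0.132, -0.001], [-0.132, 0.991, -0.0], [0.001, 0.0, -1.0]]
contact_force: [-0.7, -0.1, -0.1]
finger_gap: 0.0761
grasp_force: 0.0
heatsink 0.7 c [528.3 221.7] size [17.7 59.1] ang 6.2 px [[246.0, 140.0], [312.0, 140.0], [312.0, 160.0], [246.0, 160.0]]
black_fan 0.87 c [564.4 225.5] size [68.5 63.4] ang 6.0 px [[241.0, 234.0], [241.0, 156.0], [316.0, 156.0], [316.0, 234.0]]
0.95 [ 0.46417187 -0.07257132  0.025     ]
0.52 [0.52145302 0.17608194 0.025     ]
```

View pics/w6.png

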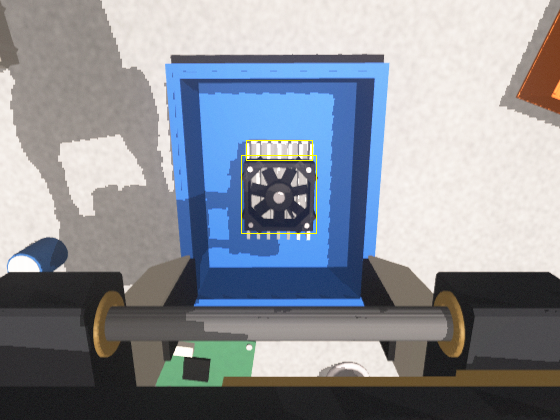

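The fan lies flat on the fins at (279,196), with fins showing at both ends, and its centre is within a few mm of the heatsink's. The white fan has not moved.

```bash
python3 -c "
from plant import job; print(job.job_done())"
```

```text
the job is handed in; nothing more can be done
None
```

The job is handed in: the heatsink lies flat on the box floor with its fins up, the black fan lies on top, centred to within a few mm, and the white fan is where it was; the judge returned no verdict.

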